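Set and lock the indexing turntable

ROBOT

A 6-joint arm with a two-finger parallel gripper is mounted at the origin on a cart in front of the work surface, level with it; the furniture and walls round the work are solid. World frame = base frame: x ahead of the robot, y to its left, z up, the work surface at z = 0. Lengths are in m, angles in rad, forces in N, time in s.
With the tool pointing down it reaches from about 0.35 to 0.975 m from the base axis. Payload 4.9 kg.
Tool frame: the origin (TCP) lies on the mounting face of the last link; the fingertips stand 173 mm ahead of it and the grasp point (between the pads) lies ctrl.pinch_z ahead of it (ctrl.pinch_z is the distance from the TCP to the grasp point, in m); z points along the fingers, y is the line along which they close (so a half turn about z gives the same grasp; the last joint's range is limited). The gripper opens to 85 mm and grips with 20 to 120 N. Pads are 22 mm wide; open, the fingers measure 114 mm over their backs; the gripper's body (76 mm by 85 mm) begins 54 mm behind the grasp point. The pads swing forward as they close: fully open they stand 13 mm farther back than shut.
Start: joints at [1.092, 0.053, 1.613, -0, 1.476, -0.119], TCP at [0.22, 0.585, 0.405] pointing down, gripper open.
Joint ranges: [-3.01, 3.01], [-1.01, 2.22], [0.06, 2.58], [-1.02, 4.17], [0.09, 2.62], [-3.14, 3.14]. Speed limits (rad/s): [2.57, 2.57, 3.14, 3.14, 3.14, 3.14].

INTERFACE

Orientations are given as a rotation vector (axis times angle).
In Python, from station import telemetry, eyes, ctrl gives the robot as it stands.
- The arm moves only by the tool apply_moves, never from a script. Its argument "plan" is a list of rows, each a list of 5 numbers: the finger opening in m, from 0 to 0.0854, then the shift along the tool's x, y, z in m, then the turn about the tool's z in rad. In form: [[jaw, x, y, z, roll], ...]. A call has 1 to 12 rows; each row is the pose to reach, as a shift and turn from the pose commanded when the call began, along the tool's axes at that moment; what a row does not reach only later rows make up. A row lasts 1/12 s, in which the tool goes at most 41.7 mm and 7.16 degrees, less where a joint would pass 70% of its speed; a pose out of reach is approached as far as the arm can. A call with a gripper value outside its range is refused whole. The fingers move at their own pace and stop on an object; "newtons" is the grip in N (left out, the last holds). Time passes only in rows, so rows that repeat a pose let the fingers close. It gives the time, the measured TCP pose, the force, the opening and the grip force at its end, in the units of the state.
- telemetry.get_obs(): the state, without advancing time (a new reading comes with each control period).
- eyes.get_image(name): name is "scene" or "top"; returns a dict with "img" (420x560x3 uint8, blue, green, red), "range_z" (420x560 float32, m along the optical axis (not along the pixel's ray), 0 where there is no reading), "K" (3x3 intrinsics, pixels), "dist_coeffs" ([k1, k2, p1, p2, k3] as OpenCV has them; the pictures are not rectified), "pose" (4x4, takes a point from camera to world coordinates). Camera axes: x right, y down, z forward; pixel columns grow to the right and rows downward; lengths in m; the calibration is good to about 2 mm. A picture is of the moment at which its call begins.
- ctrl.finish_job(): hands the job in; it is judged then, once.
Trained networks look in a picture, given as the dict that the camera call returned (one of the last four; its "shot" number tells which), for a name from the list of things; names that differ only in an ending like _2 or _b are one class to them, and where a whole thing is asked for, a point or a joint stands for the part that bears it (a point fixed in the world has none). Each returns a list of dicts, best first, with "confidence" (0 to 1); they miss things now and then, are a little off and sometimes report something else, mostly with a low value. They report only what shows in the picture. A call takes as long as a camera call. They do not tell look-alikes from the thing itself.
- eyes.search_frame(thing, picture): "box" ([left, top, right, bottom] in pixels, round what is visible of it).
- eyes.outline_of(thing, picture): "region" (420x560 bool, what is visible of it) and "box" ([left, top, right, bottom] in pixels, round what is visible of it).
- eyes.tip_of(thing, picture): "point" ([column, row] in pixels: a listed point, or the origin of a listed thing).
The state is a dict: "t": time; "q": joint angles; "dq": joint speeds; "effort": joint torques, N m; "tool_pos": TCP position; "tool_rot": TCP orientation; "contact_force": force on the tool from outside, world axes, zero at the start; "wrist_torque": the same for the moment, N m; "opening": finger opening in m; "grip_force": force on a finger pad.
Only numpy, scipy, OpenCV 4.12 (cv2) and the standard library are available. Lean on these libraries where they do the work, as an engineer would, in place of code of your own. Each camera call takes 0.05 s, during which the arm holds its last target. There are 200 camera calls.

TASK

Set the green indexing turntable for the next cut: push the dial round (a closed fingertip fits its yellow-floored pocket) until its white index mark lines up with the red line of the scale ring. Then push the brass locking slide fully home against its guide, leaving the dial on the red line. Pick nothing up: leave the spool, the sanding block and the awl where they are.

Things in the scene. Friction and masses are not known exactly. Their poses are not given: they have to be found in the camera images.
- turntable: fixed green round base (204 mm across, 12 mm thick) of the indexing turntable, bolted to the bench. Origin: on the dial's axis, at bench height. z up; its -y points along the tongue (64 mm wide, reaching 168 mm from the axis, 12 mm thick) that carries the locking slide. On the tongue at 98 to 114 mm from the axis stands a fixed dark guide block, its top 40 mm above the bench
- dial (a joint): angle of the dark round dial (145 mm across), rad, positive anticlockwise seen from above; stops at -0.9 and 2.8. The dial turns about the turntable's axis, its top flush with the scale ring 38 mm above the bench. At 0 its white index mark points along the turntable's +x. From the start the red line lies 0.7 to 2.3 rad anticlockwise of the mark. It is stiff enough to stay where it is left (about 4 N at the finger pocket turns it)
- index_mark (a point): outer end of the white index mark (26 mm long, 3.5 mm wide) on the dial's top, 73 mm from the axis
- finger_pocket (a point): middle of the floor of the finger pocket, a rectangular recess in the dial, open only at the top, with a yellow floor; on the opposite side of the axis from the index mark. 20 mm deep (floor 18 mm above the bench), 50 mm long radially (16 to 66 mm from the axis) and 48 mm wide across; this point is 41 mm from the axis. A closed gripper's fingertips fit in from above with play and turn the dial by pushing sideways on a pocket wall, along a circle about the axis
- red_line (a point): inner end, 73 mm from the axis, of the red target line (22 mm long, 3.5 mm wide) on top of the pale aluminium scale ring round the dial (147 to 196 mm across, 38 mm above the bench), which is clamped and does not move; its other lines are black, one every 10 degrees (13 mm)
- lock_slide (a joint): travel of the brass locking slide, m: 0 drawn out, 0.020 fully home, where its thumb block meets the guide block. It moves along the turntable's +y, toward the dial; friction about 3 N; it stays where it is left
- lock_push (a point): middle of the outer face (away from the dial) of the slide's upright thumb block, which is 40 mm wide, 16 mm thick along the travel, its top 50 mm above the bench; this point is 35 mm above the bench and moves with the slide (150 mm from the axis when drawn out, 130 mm when home). The tongue's top below it is at 12 mm; two low rails on the tongue, 18 to 24 mm either side of its middle and out to 162 mm from the axis, reach 19 mm
- thread_spool: loose brown thread spool, 42 mm across, 45 mm high, standing beyond the turntable; origin at the centre of its underside; leave alone
- sanding_block: loose cork sanding block, 71x100x25 mm, to the left of the turntable; origin at the centre of its underside; leave alone
- awl: loose awl with a red handle, 62x147x26 mm, lying beyond the locking slide; origin at the centre of its underside; leave alone
Things that resemble listed ones, but are neither listed nor needed, are in the scene too. Of the things that look like the part that bears red_line, the larger one is meant.

How it is judged:
On the way:
1. the index mark stands on the red line while the locking slide is still drawn out (horizontal distance between index_mark and red_line below 0.004 m and velocity of joint dial between -0.03 and 0.03 rad/s and value of joint lock_slide below 0.008 m), for 0.2 s.
At the end, for the whole second after the job is handed in: The end of the index mark is within 4 mm of the end of the red line (a third of a scale division), the dial is at rest, and the locking slide is home (within 3 mm of its stop) (horizontal distance between index_mark and red_line below 0.004 m and velocity of joint dial between -0.03 and 0.03 rad/s and value of joint lock_slide above 0.017 m); the robot touches nothing.
It fails at once if the thread spool is moved or lifted (more than 15 mm) (distance of thread_spool from where it was at the start of the episode above 0.015 m).
It fails at once if the sanding block is moved or lifted (more than 15 mm) (distance of sanding_block from where it was at the start of the episode above 0.015 m).
It fails at once if the awl is moved or lifted (more than 15 mm) (distance of awl from where it was at the start of the episode above 0.015 m).
It also fails if it takes over 54 s, if anything falls off the work surface, if the arm or the gripper's body presses on something with over 40 N, if the wrist force passes 120 N, or if a joint passes its speed limit or range.

## Working session

There is one attempt and no reset: what is moved stays moved. The work goes in short steps, Python scripts to look and compute and a tool call to move; the robot and the scene stay as the last step left them, time stands still between calls to the robot, and variables do not carry over. Pictures are saved under pics/ and viewed, at most 10 in all, crops included, and the job is handed in when it is done.

Besides the shell and the picture viewer there is one more tool, called after "Request:" as a command line: name --pt "numbers of a row" for each row, then --argument value for the rest. apply_moves: Moves the arm, as the interface text tells. Its arguments: {"type":"object","properties":{"plan":{"type":"array","items":{"type":"array","items":{"type":"number"}}},"newtons":{"type":"number"}},"required":["plan"]}

```bash
mkdir -p pics
cat > h.py <<'E'
import numpy as np, cv2
from station import telemetry, eyes, ctrl
def ray(p,uv):
    u=cv2.undistortPoints(np.array([[uv]],float),p["K"],np.array(p["dist_coeffs"],float))[0,0]
    T=np.array(p["pose"]); return T[:3,3],T[:3,:3]@np.array([u[0],u[1],1.])
def atz(p,uv,z):
    o,d=ray(p,uv); return o+d*(z-o[2])/d[2]
def depthpt(p,uv):
    c,r=int(round(uv[0])),int(round(uv[1])); w=p["range_z"][max(r-2,0):r+3,max(c-2,0):c+3]; w=w[w>0]
    o,d=ray(p,uv); return o+d*np.median(w) if w.size else None
def proj(p,X):
    T=np.linalg.inv(np.array(p["pose"])); 
    return cv2.projectPoints(np.array([X],float),cv2.Rodrigues(T[:3,:3])[0],T[:3,3],p["K"],np.array(p["dist_coeffs"],float))[0].ravel()
E
python3 - <<'E'
from h import *
np.set_printoptions(precision=4,suppress=True)
o=telemetry.get_obs();print(o,ctrl.pinch_z)
ims=[]
for n in("top","scene"):
    p=eyes.get_image(n);cv2.imwrite(f"pics/{n}0.png",p["img"]);print(n,np.array(p["pose"]))
    for t,z in(("turntable",0),("index_mark",.038),("red_line",.038),("finger_pocket",.018),("lock_push",.035),("thread_spool",0),("sanding_block",0),("awl",0)):
        for r in eyes.tip_of(t,p)[:3]: print(t,round(r["confidence"],2),np.array(r["point"]),atz(p,r["point"],z),depthpt(p,r["point"]))
E
```

```text
{'t': 0.0, 'q': array([ 1.092 ,  0.0533,  1.6143, -0.    ,  1.476 , -0.119 ]), 'dq': array([ 0.0009, -0.0007, -0.0004,  0.0013, -0.0011,  0.0001]), 'effort': array([ -0.0006, -39.3652, -37.0188,  -0.0001,   0.0068,   0.    ]), 'tool_pos': array([0.2199, 0.5847, 0.4035]), 'tool_rot': array([-0.5621, -3.0903,  0.0031]), 'contact_force': array([ 0.3372, -0.1029,  0.316 ]), 'wrist_torque': array([-0.0279,  0.005 ,  0.0372]), 'grip_force': 0.0, 'opening': 0.08577809150092694} 0.1547
top [[ 0.0144 -0.9936  0.1124  0.4964]
 [-0.9999 -0.0146 -0.0011 -0.0882]
 [ 0.0027 -0.1123 -0.9937  1.299 ]
 [ 0.      0.      0.      1.    ]]
turntable 0.89 [256.2 226.2] [ 0.5868 -0.0396  0.    ] [ 0.5841 -0.0411  0.0387]
turntable 0.6 [256.9 244. ] [ 0.5401 -0.0424  0.    ] [ 0.5395 -0.043   0.0175]
index_mark 0.75 [264.3 199.4] [ 0.6535 -0.0606  0.038 ] [ 0.6535 -0.0606  0.0378]
red_line 0.89 [358.9 266.4] [ 0.4856 -0.3037  0.038 ] [ 0.4855 -0.306   0.0242]
finger_pocket 0.95 [255.7 244.1] [ 0.5392 -0.0399  0.018 ] [ 0.5392 -0.0399  0.018 ]
lock_push 0.49 [312.6 236.5] [ 0.5601 -0.1857  0.035 ] [ 0.5593 
[... 503 characters left out ...]
252.5 214.7] [ 0.5774 -0.0534  0.    ] [ 0.5602 -0.0967  0.0384]
index_mark 0.71 [284.8 193. ] [ 0.6579 -0.0606  0.038 ] [ 0.6578 -0.0608  0.0382]
red_line 0.8 [250.2 181.3] [0.607 0.02  0.038] [0.6074 0.0211 0.0371]
red_line 0.73 [266.  296.2] [ 0.4867 -0.3173  0.038 ] [ 0.491  -0.3072  0.0253]
finger_pocket 0.57 [234.8 209.4] [ 0.5417 -0.0372  0.018 ] [ 0.5418 -0.0369  0.0178]
lock_push 0.68 [274.2 241.4] [ 0.5654 -0.1919  0.035 ] [ 0.5642 -0.1946  0.0378]
thread_spool 0.73 [316.9 209.8] [ 0.7161 -0.1086  0.    ] [ 0.7132 -0.1132  0.0045]
sanding_block 0.56 [252.8 169.7] [0.6539 0.1138 0.    ] [0.6402 0.0802 0.0245]
awl 0.84 [334.9 259.6] [ 0.6664 -0.266   0.    ] [ 0.6605 -0.2745  0.0103]
```

View pics/top0.png

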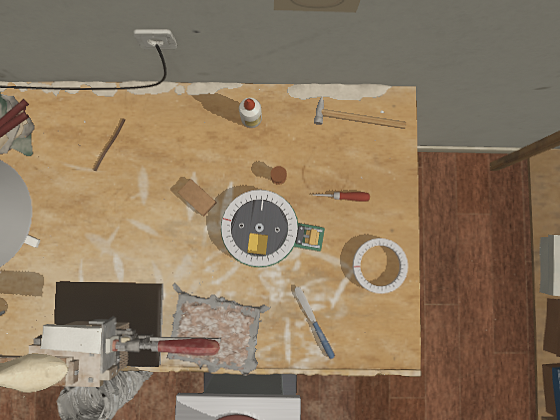

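View pics/scene0.png

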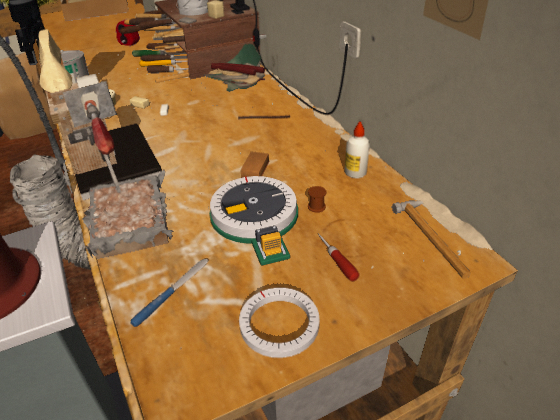

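The top view shows the turntable centred near (259,228). Its mark points up at (263,204), the red line is at the left near (226,219), the pocket is at (257,243) and the slide at (313,237). The larger ring part is the one on the turntable; the loose ring at (381,265) is the decoy. Next I rectify both views to the z=38 mm plane.

```bash
cat >> h.py <<'E'
def rect(p,cx,cy,z,half=.16,s=.0005):
    # image: columns -> +x, rows -> -y
    n=int(2*half/s); a=(np.arange(n)+.5)*s-half
    X,Y=np.meshgrid(cx+a,cy-a); P=np.stack([X,Y,0*X+z],-1).reshape(-1,3)
    T=np.linalg.inv(np.array(p["pose"]))
    uv=cv2.projectPoints(P,cv2.Rodrigues(T[:3,:3])[0],T[:3,3],p["K"],np.array(p["dist_coeffs"],float))[0].reshape(n,n,2).astype(np.float32)
    return cv2.remap(p["img"],uv[...,0],uv[...,1],cv2.INTER_CUBIC),X,Y
def topcentre(p,g=(.584,-.042)):
    v,u=np.mgrid[0:420,0:560]; uv=np.stack([u,v],-1).reshape(-1,1,2).astype(float)
    n=cv2.undistortPoints(uv,p["K"],np.array(p["dist_coeffs"],float)).reshape(420,560,2)
    T=np.array(p["pose"]); c=np.dstack([n,np.ones((420,560))])*p["range_z"][...,None]
    W=c@T[:3,:3].T+T[:3,3]
    m=(np.abs(W[...,2]-.038)<.005)&(np.hypot(W[...,0]-g[0],W[...,1]-g[1])<.13)&(W[...,1]>g[1]-.099)
    xy=W[m][:,:2].astype(np.float32); h=cv2.convexHull(xy).reshape(-1,2)
    from scipy.optimize import least_squares
    f=least_squares(lambda q:np.hypot(h[:,0]-q[0],h[:,1]-q[1])-q[2],[*g,.098],loss="soft_l1",f_scale=.001)
    return f.x,np.median(W[m][:,2])
def angles(p,c,z=.038):
    im,X,Y=rect(p,c[0],c[1],z); b,g,r=[im[...,i].astype(int) for i in range(3)]
    R=np.hypot(X-c[0],Y-c[1]); out={}
    red=(r-np.maximum(b,g)>40)&(R>.074)&(R<.095)
    wh=(np.minimum(np.minimum(b,g),r)>150)&(R>.05)&(R<.0705)
    ye=(r-b>70)&(g-b>40)&(R>.016)&(R<.066)
    for k,m in(("red",red),("mark",wh),("pocket",ye)):
        if m.sum()<5: out[k]=None; continue
        x,y=X[m].mean()-c[0],Y[m].mean()-c[1]; out[k]=(round(float(np.degrees(np.arctan2(y,x))),2),round(float(np.hypot(x,y)),4),int(m.sum()))
    return im,out
E
python3 - <<'E'
from h import *
ims=[]
for n in("top","scene"):
    p=eyes.get_image(n);c,h=topcentre(p);im,o=angles(p,c[:2]);print(n,c,h,o);ims.append(cv2.resize(im,(400,400),interpolation=cv2.INTER_AREA))
    for r in eyes.outline_of("lock_slide",p)[:2]: 
        m=r["region"]; vs,us=np.nonzero(m); P=np.array([depthpt(p,(u,v)) for u,v in zip(us,vs)]); t=P[P[:,2]>.045]
        print("slide",r["confidence"],r["box"],len(t), t.mean(0) if len(t) else 0)
cv2.imwrite("pics/r1.png",np.hstack(ims))
E
```

```text
top [ 0.58072392 -0.04799506  0.0972018 ] 0.037946414684907115 {'red': (76.21, 0.0848, 282), 'mark': (-6.73, 0.0451, 416), 'pocket': (174.49, 0.0402, 8860)}
slide 0.6 [303.6, 232.9, 318.6, 247.9] 85 [ 0.55911725 -0.18435855  0.04820673]
scene [ 0.58185328 -0.04975426  0.09799827] 0.037836413199693775 {'red': (76.5, 0.0845, 475), 'mark': (-6.46, 0.0596, 244), 'pocket': (-169.73, 0.0448, 4340)}
slide 0.94 [260.6, 231.9, 282.3, 255.3] 111 [ 0.560127   -0.18820487  0.04876127]
```

View pics/r1.png

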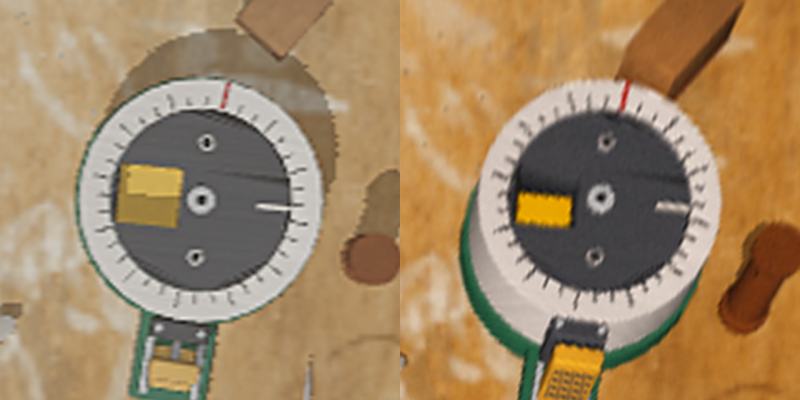

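Both views agree: centre ≈ (0.581,-0.049), red at ≈ 76.3°, and the mark near -6°. I'll refine the mark and check heights along the transit path.

```bash
cat >> h.py <<'E'
def cloud(p):
    v,u=np.mgrid[0:420,0:560]; uv=np.stack([u,v],-1).reshape(-1,1,2).astype(float)
    n=cv2.undistortPoints(uv,p["K"],np.array(p["dist_coeffs"],float)).reshape(420,560,2)
    T=np.array(p["pose"]); c=np.dstack([n,np.ones((420,560))])*p["range_z"][...,None]
    return c@T[:3,:3].T+T[:3,3]
def mark(p,c,guess,z=.038):
    im,X,Y=rect(p,c[0],c[1],z); g=im.min(2).astype(float); R=np.hypot(X-c[0],Y-c[1])
    A=np.degrees(np.arctan2(Y-c[1],X-c[0])); D=(A-guess+180)%360-180
    m=(np.abs(D)<12)&(R>.05)&(R<.069); w=np.clip(g-110,0,None)*m
    return guess+(w*D).sum()/w.sum(), w.sum()
E
python3 - <<'E'
from h import *
C=(.5813,-.0489)
for n in("top","scene"):
    p=eyes.get_image(n);c=topcentre(p)[0][:2]
    print(n,mark(p,C,-6),mark(p,c,-6),angles(p,C)[1]["red"],[tuple(np.round(r["point"],0)) for r in eyes.tip_of("index_mark",p)[:1]])
    W=cloud(p);a=np.array([.22,.585]);b=np.array([.54,-.045]);ok=p["range_z"]>0
    d=b-a;t=np.clip(((W[...,:2]-a)@d)/(d@d),0,1);D=np.linalg.norm(W[...,:2]-a-t[...,None]*d,axis=-1)
    for k in np.arange(0,1,.1):
        m=ok&(D<.1)&(t>=k)&(t<k+.1); print(round(k,1),np.round(W[m][:,2].max(),3) if m.any() else None,end="; ")
    W2=W[ok&(W[...,2]>.044)&(np.hypot(W[...,0]-.56,W[...,1]+.19)<.035)]
    print("\nslide",len(W2),W2.mean(0),W2.min(0),W2.max(0))
E
```

```text
top (np.float64(-4.9881620258135015), np.float64(26195.0)) (np.float64(-5.88397646205619), np.float64(26335.0)) (76.71, 0.0851, 269) [(np.float64(261.0), np.float64(198.0))]
0.0 0.008; 0.1 0.288; 0.2 0.276; 0.3 0.238; 0.4 0.263; 0.5 0.676; 0.6 0.669; 0.7 0.059; 0.8 0.049; 0.9 0.047; 
slide 94 [ 0.55862538 -0.18399312  0.04972561] [ 0.54026982 -0.19319533  0.04525467] [ 0.57856424 -0.17329396  0.05593473]
scene (np.float64(-6.218070761434361), np.float64(17856.0)) (np.float64(-5.291108492685279), np.float64(17930.0)) (75.96, 0.0846, 475) [(np.float64(285.0), np.float64(190.0))]
0.0 0.416; 0.1 0.317; 0.2 0.272; 0.3 0.234; 0.4 0.259; 0.5 0.226; 0.6 0.055; 0.7 0.055; 0.8 0.05; 0.9 0.042; 
slide 129 [ 0.55886038 -0.1884399   0.04918459] [ 0.54014404 -0.19695355  0.04427278] [ 0.57848761 -0.17629206  0.0535553 ]
```

Run:
```python
from h import *
p=eyes.get_image("top");W=cloud(p);ok=p["range_z"]>0
for uv in((8,225),(30,240),(25,375),(80,340),(180,345),(237,410),(200,400)): print(uv,np.round(W[uv[1],uv[0]],3))
m=ok&(W[...,2]>.3);n,l,s,_=cv2.connectedComponentsWithStats(m.astype(np.uint8))
for i in range(1,n):
    if s[i,4]>15: q=W[l==i]; print(s[i],np.round(q.min(0),2),np.round(q.max(0),2))
```

```text
(8, 225) [0.535 0.246 0.69 ]
(30, 240) [0.54  0.554 0.014]
(25, 375) [0.251 0.426 0.258]
(80, 340) [0.322 0.323 0.232]
(180, 345) [0.316 0.109 0.231]
(237, 410) [0.116 0.001 0.001]
(200, 400) [ 0.139  0.096 -0.   ]
[    0     0   560    41 19090] [ 0.97 -0.7   0.3 ] [0.98 0.51 0.46]
[   0  160   32  108 2477] [0.48 0.23 0.66] [0.62 0.28 0.71]
```

Run:
```python
from h import *
p=eyes.get_image("scene");W=cloud(p)
g=cv2.cvtColor(p["img"],cv2.COLOR_BGR2GRAY)
for v in(10,30,50,70,90,110,130,150,170):
    print(v,[(u,*np.round(W[v,u],2)) for u in range(4,76,8) if W[v,u,2]>.15 and p["range_z"][v,u]>0])
cv2.imwrite("pics/s2.png",cv2.resize(p["img"][0:240,0:180],(540,720*1)[:2])[:600])
```

```text
10 [(12, np.float64(0.19), np.float64(0.56), np.float64(0.39)), (20, np.float64(0.21), np.float64(0.54), np.float64(0.39)), (28, np.float64(0.23), np.float64(0.55), np.float64(0.38)), (36, np.float64(0.25), np.float64(0.56), np.float64(0.38))]
30 [(20, np.float64(0.2), np.float64(0.52), np.float64(0.35)), (28, np.float64(0.22), np.float64(0.54), np.float64(0.34)), (36, np.float64(0.24), np.float64(0.59), np.float64(0.32)), (44, np.float64(0.26), np.float64(0.57), np.float64(0.32))]
50 [(20, np.float64(0.18), np.float64(0.52), np.float64(0.3)), (28, np.float64(0.2), np.float64(0.51), np.float64(0.29)), (44, np.float64(0.24), np.float64(0.48), np.float64(0.29)), (52, np.float64(0.26), np.float64(0.48), np.float64(0.29)), (60, np.float64(0.28), np.float64(0.55), np.float64(0.26))]
70 [(44, np.float64(0.23), np.float64(0.43), np.float64(0.26)), (52, np.float64(0.25), np.float64(0.42), np.float64(0.26)), (60, np.float64(0.27), np.float64(0.42), np.float64(0.25))]
90 [(52, np.float64(0.24), np.float64(0.37), np.float64(0.23)), (60, np.float64(0.26), np.float64(0.34), np.float64(0.23)), (68, np.float64(0.27), np.float64(0.33), np.float64(0.23))]
110 [(52, np.float64(0.22), np.float64(0.31), np.float64(0.2)), (60, np.float64(0.24), np.float64(0.28), np.float64(0.21)), (68, np.float64(0.26), np.float64(0.28), np.float64(0.2))]
130 [(60, np.float64(0.23), np.float64(0.28), np.float64(0.16)), (68, np.float64(0.25), np.float64(0.27), np.float64(0.16))]
150 []
170 []
```

View pics/s2.png

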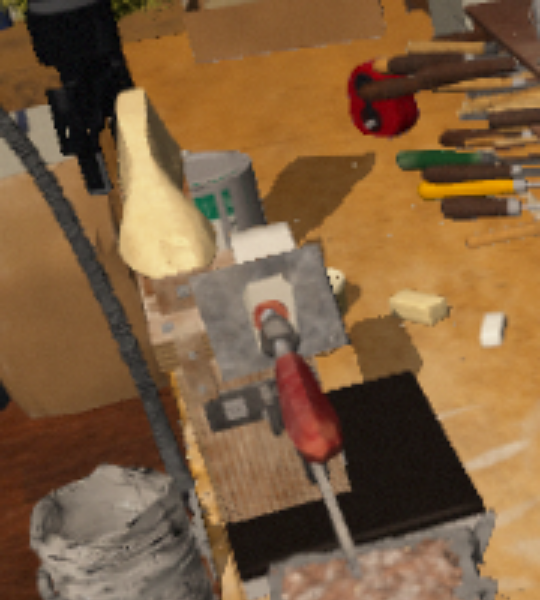

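The crop shows a carved spoon and a stack up to z ≈ 0.30 beside the gripper, and the lamp at z ≈ 0.66. I raise first, then travel at small radius.

Request:
apply_moves --pt "0 0 0 -0.04 0" --pt "0 0 0 -0.08 0" --pt "0 0 0 -0.12 0" --pt "0 0 0 -0.12 0" --pt "0 -0.025 -0.029 -0.12 0" --pt "0 -0.05 -0.058 -0.12 0" --pt "0 -0.075 -0.087 -0.12 0" --pt "0 -0.1 -0.116 -0.12 0" --pt "0 -0.125 -0.145 -0.12 0" --pt "0 -0.15 -0.174 -0.12 0" --pt "0 -0.175 -0.203 -0.12 0" --pt "0 -0.2 -0.232 -0.12 0" --newtons 60

```text
t: 2.4
tool_pos: [0.3255, 0.2957, 0.5247]
tool_rot: [0.561, 3.09, 0.001]
contact_force: [1.1, 0.4, 0.4]
opening: 0.0
grip_force: 0.0
```

Request:
apply_moves --pt "0 -0.025 -0.029 0 0" --pt "0 -0.051 -0.058 0 0.1" --pt "0 -0.076 -0.087 0 0.21" --pt "0 -0.102 -0.117 0 0.32" --pt "0 -0.133 -0.135 0 0.43" --pt "0 -0.165 -0.153 0 0.54" --pt "0 -0.196 -0.171 0 0.65" --pt "0 -0.227 -0.189 0 0.76" --pt "0 -0.258 -0.207 0 0.87" --pt "0 -0.29 -0.225 0 0.98" --pt "0 -0.321 -0.243 0 1.1" --pt "0 -0.321 -0.243 0 1.2"

```text
t: 3.4
tool_pos: [0.5429, -0.0472, 0.523]
tool_rot: [-2.221, -2.222, 0.003]
contact_force: [-0.7, 0.1, -0.2]
opening: -0.0002
grip_force: 0.0
```

```bash
cat > st.py <<'E'
from h import *
import sys
from scipy.spatial.transform import Rotation as Ro
def state():
    o=telemetry.get_obs();R=Ro.from_rotvec(o["tool_rot"]).as_matrix()
    print("t",o["t"],"pos",np.round(o["tool_pos"],4),"xyaw",np.degrees(np.arctan2(R[1,0],R[0,0])).round(2),"tilt",np.round(R[:,2],4),"F",np.round(o["contact_force"],1),"q",np.round(o["q"],2))
    return o,R
def to(x,y,z,yaw=None):   # shift in tool axes, roll
    o,R=state();d=R.T@(np.array([x,y,z])-o["tool_pos"]);r=0
    if yaw is not None:
        r=-np.radians((yaw-np.degrees(np.arctan2(R[1,0],R[0,0]))+180)%360-180)
    print("shift",np.round(d,4),"roll",round(r,3))
E
python3 -c "
from st import *
to(.5405,-.0449,.25,84.4-180)"
```

```text
t 3.4 pos [ 0.5429 -0.0472  0.523 ] xyaw 90.03 tilt [-0.0014 -0.0014 -1.    ] F [-0.7  0.1 -0.2] q [-0.22 -0.18  1.64 -0.    1.68 -0.22]
shift [ 0.0027 -0.002   0.273 ] roll -3.043
```

Request:
apply_moves --pt "0 0.003 -0.002 0.04 0.098" --pt "0 0.003 -0.002 0.08 0.098" --pt "0 0.003 -0.002 0.12 0.098" --pt "0 0.003 -0.002 0.16 0.098" --pt "0 0.003 -0.002 0.2 0.098" --pt "0 0.003 -0.002 0.235 0.098" --pt "0 0.003 -0.002 0.26 0.098" --pt "0 0.003 -0.002 0.28 0.098" --pt "0 0.003 -0.002 0.29 0.098" --pt "0 0.003 -0.002 0.305 0.098" --pt "0 0.003 -0.002 0.315 0.098" --pt "0 0.003 -0.002 0.325 0.098"

```text
t: 4.4
tool_pos: [0.5388, -0.0401, 0.1997]
tool_rot: [2.315, 2.122, 0.001]
contact_force: [-0.4, 0.7, 0.8]
opening: 0.0001
grip_force: 0.0
```

Run:
```python
from st import *
o,R=state()
c=np.array([.5813,-.0489])
yaw0=np.degrees(np.arctan2(R[1,0],R[0,0])); p0=o["tool_pos"]
# dial-frame finger pose: r=41, t=+13; dial yaw = 174.4 + th
for th in list(range(-6,85,6)):
    a=np.radians(174.4+th); e=np.array([np.cos(a),np.sin(a)]);n=np.array([-e[1],e[0]])
    w=c+.041*e+.013*n
    print(th,np.round(R[:2,:2].T@(w-p0[:2]),4),"roll",round(-np.radians(th),3), np.round(w,4))
p=eyes.get_image("top");cv2.imwrite("pics/t3.png",cv2.resize(p["img"][150:290,160:360],(800,560)))
```

```text
t 4.4 pos [ 0.5388 -0.0401  0.1997] xyaw 85.02 tilt [ 1.1e-03 -2.0e-04 -1.0e+00] F [-0.4  0.7  0.8] q [-0.21  0.07  1.96 -0.    1.11 -0.13]
-6 [-0.0132  0.0009] roll 0.105 [ 0.5385 -0.0534]
0 [-0.0176  0.002 ] roll -0.0 [ 0.5392 -0.0578]
6 [-0.0218  0.0035] roll -0.105 [ 0.5404 -0.0622]
12 [-0.0259  0.0055] roll -0.209 [ 0.542  -0.0664]
18 [-0.0297  0.0079] roll -0.314 [ 0.544  -0.0704]
24 [-0.0332  0.0107] roll -0.419 [ 0.5465 -0.0742]
30 [-0.0365  0.0138] roll -0.524 [ 0.5493 -0.0777]
36 [-0.0394  0.0172] roll -0.628 [ 0.5525 -0.0809]
42 [-0.0419  0.021 ] roll -0.733 [ 0.556  -0.0837]
48 [-0.044  0.025] roll -0.838 [ 0.5598 -0.0861]
54 [-0.0457  0.0291] roll -0.942 [ 0.5638 -0.0882]
60 [-0.0469  0.0335] roll -1.047 [ 0.568  -0.0898]
66 [-0.0477  0.0379] roll -1.152 [ 0.5724 -0.091 ]
72 [-0.048   0.0424] roll -1.257 [ 0.5768 -0.0917]
78 [-0.0479  0.0469] roll -1.361 [ 0.5813 -0.0919]
84 [-0.0473  0.0513] roll -1.466 [ 0.5858 -0.0917]
```

View pics/t3.png

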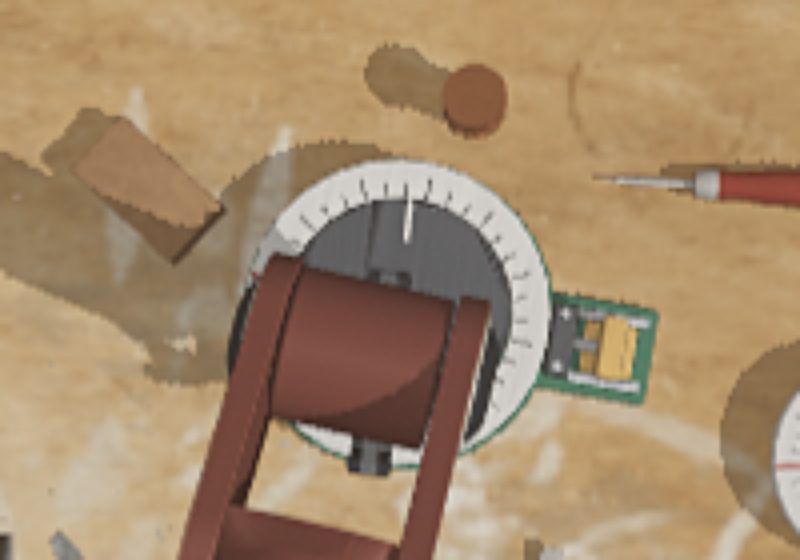

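The crop shows the fingers inside the pocket, with the mark at (408,215). Now I push round to about 60°.

Request:
apply_moves --pt "0 -0.0132 0.001 0.003 0" --pt "0 -0.0176 0.002 0.003 0" --pt "0 -0.0218 0.0035 0.003 -0.105" --pt "0 -0.0259 0.0055 0.003 -0.209" --pt "0 -0.0297 0.0079 0.003 -0.314" --pt "0 -0.0332 0.0107 0.003 -0.419" --pt "0 -0.0365 0.0138 0.003 -0.524" --pt "0 -0.0394 0.0172 0.003 -0.628" --pt "0 -0.0419 0.021 0.003 -0.733" --pt "0 -0.044 0.025 0.003 -0.838" --pt "0 -0.0457 0.0291 0.003 -0.942" --pt "0 -0.0469 0.0335 0.003 -1.047"

```text
t: 5.45
tool_pos: [0.5673, -0.0899, 0.1967]
tool_rot: [-0.937, -2.995, -0.002]
contact_force: [-3.2, 4.2, 0.3]
opening: 0.0001
grip_force: 2.5
```

Run:
```python
from st import *
c=np.array([.5813,-.0489]);o,R=state()
ims=[]
for n in("top","scene"):
    p=eyes.get_image(n); im,a=angles(p,c);print(n,a["red"],[mark(p,c,g) for g in (45,55)],[(round(r["confidence"],2),np.round(atz(p,r["point"],.038)[:2],4)) for r in eyes.tip_of("index_mark",p)+eyes.tip_of("red_line",p)])
    ims.append(cv2.resize(im,(400,400),interpolation=cv2.INTER_AREA))
cv2.imwrite("pics/r4.png",np.hstack(ims))
```

```text
t 5.45 pos [ 0.5673 -0.0899  0.1967] xyaw 145.25 tilt [-0.0028  0.002  -1.    ] F [-3.2  4.2  0.3] q [-0.29  0.15  1.88  0.    1.11 -1.25]
top (-147.32, 0.0342, 5978) [(np.float64(53.09579192698784), np.float64(10280.0)), (np.float64(53.121937017485145), np.float64(10257.0))] [(0.73, array([0.6204, 0.0107])), (0.96, array([ 0.4767, -0.2978])), (0.88, array([0.5974, 0.0168])), (0.26, array([ 0.5628, -0.19  ]))]
scene None [(np.float64(nan), np.float64(0.0)), (np.float64(nan), np.float64(0.0))] [(0.18, array([ 0.562 , -0.0917])), (0.6, array([ 0.4855, -0.319 ])), (0.56, array([0.6019, 0.026 ]))]h.py:50: RuntimeWarning: invalid value encountered in scalar divide
  return guess+(w*D).sum()/w.sum(), w.sum()
```

View pics/r4.png

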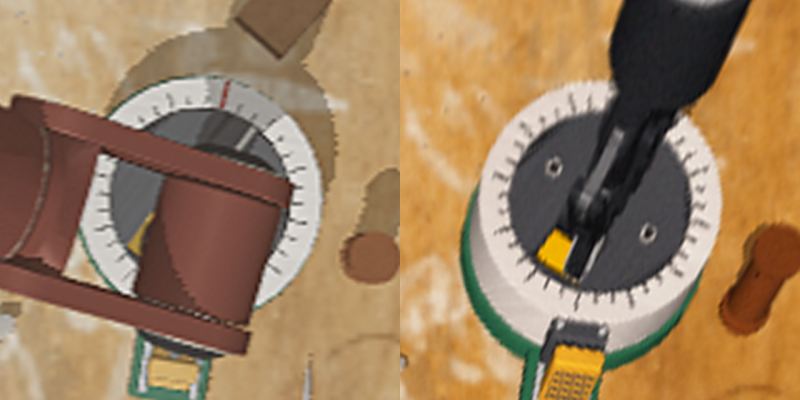

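Top view: mark at 53°, red at 76.5°, so about 23° remain. I push 20° more.

Request:
apply_moves --pt "0 -0.0018 0.0006 0 -0.044" --pt "0 -0.0035 0.0013 0 -0.087" --pt "0 -0.0052 0.0021 0 -0.131" --pt "0 -0.0069 0.0029 0 -0.175" --pt "0 -0.0086 0.0038 0 -0.218" --pt "0 -0.0102 0.0048 0 -0.262" --pt "0 -0.0118 0.0058 0 -0.306" --pt "0 -0.0132 0.0069 0 -0.349" --pt "0 -0.0132 0.0069 0 -0.349"

```text
t: 6.5
tool_pos: [0.5825, -0.092, 0.1971]
tool_rot: [0.411, 3.114, -0.002]
contact_force: [-2.3, -0.3, 0.4]
opening: 0.0002
grip_force: 1.0
```

Run:
```python
from st import *
c=np.array([.5813,-.0489]);o,R=state()
ims=[]
for n in("top","scene"):
    p=eyes.get_image(n); print(n,[mark(p,c,g) for g in (68,74)],[(round(r["confidence"],2),np.round(atz(p,r["point"],.038)[:2],4)) for r in eyes.tip_of("index_mark",p)+eyes.tip_of("red_line",p)])
    im,X,Y=rect(p,c[0]+.015,c[1]+.07,.038,half=.04,s=.0002); ims.append(im)
cv2.imwrite("pics/r5.png",np.hstack(ims))
```

```text
t 6.5 pos [ 0.5825 -0.092   0.1971] xyaw 164.97 tilt [ 0.    -0.001 -1.   ] F [-2.3 -0.3  0.4] q [-0.28  0.19  1.84 -0.    1.12 -1.59]
top [(np.float64(74.18729634376946), np.float64(33041.0)), (np.float64(74.18729634376946), np.float64(33041.0))] [(0.65, array([0.5905, 0.0194])), (0.59, array([ 0.478, -0.297]))]
scene [(np.float64(73.38912108157919), np.float64(21442.0)), (np.float64(73.39077601210523), np.float64(21445.0))] [(0.68, array([0.6086, 0.0172])), (0.87, array([ 0.4869, -0.3181])), (0.74, array([0.5954, 0.0268]))]
```

View pics/r5.png

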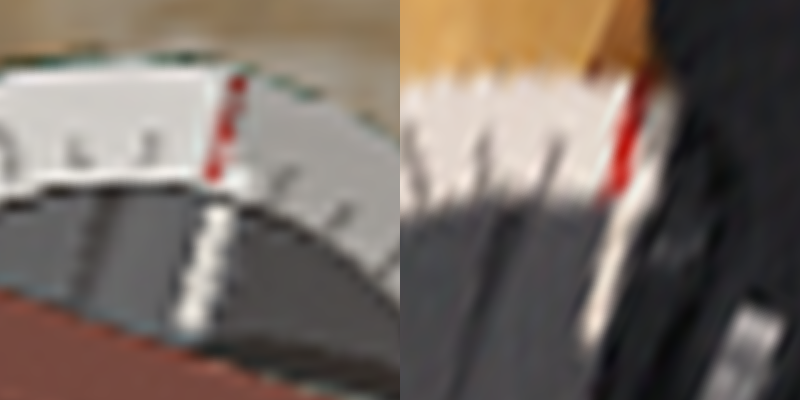

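Both views put the mark 2.5° (about 3.2 mm) short of the red line. I push that much more.

Request:
apply_moves --pt "0 -0.0006 0.0002 0 -0.015" --pt "0 -0.0012 0.0004 0 -0.029" --pt "0 -0.0018 0.0006 0 -0.044" --pt "0 -0.0018 0.0006 0 -0.044" --pt "0 -0.0018 0.0006 0 -0.044" --pt "0 -0.0018 0.0006 0 -0.044"

```text
t: 7.3
tool_pos: [0.5845, -0.0915, 0.1968]
tool_rot: [0.341, 3.123, 0.0]
contact_force: [-2.5, 0.7, 1.5]
opening: 0.0001
grip_force: 1.2
```

```bash
cat > chk.py <<'E'
from st import *
c=np.array([.5813,-.0489]);o,R=state()
ims=[]
for n in("top","scene"):
    p=eyes.get_image(n); print(n,mark(p,c,76))
    im,X,Y=rect(p,c[0]+.015,c[1]+.07,.038,half=.04,s=.0002)
    b,g,r=[im[...,i].astype(int) for i in range(3)];RR=np.hypot(X-c[0],Y-c[1]);m=(r-np.maximum(b,g)>40)&(RR>.075)&(RR<.093)
    a=np.degrees(np.arctan2(Y[m].mean()-c[1],X[m].mean()-c[0])) ;print("red",a,m.sum()); ims.append(im)
cv2.imwrite(sys.argv[1],np.hstack(ims))
E
python3 chk.py pics/r6.png
```

```text
t 7.3 pos [ 0.5845 -0.0915  0.1968] xyaw 167.52 tilt [ 2.e-04  0.e+00 -1.e+00] F [-2.5  0.7  1.5] q [-0.28  0.19  1.83  0.    1.12 -1.63]
top (np.float64(76.72367853845095), np.float64(32971.0))
red 76.64178825880266 1643
scene (np.float64(75.74617308041822), np.float64(19778.0))
red 75.99689676450036 2549
```

View pics/r6.png

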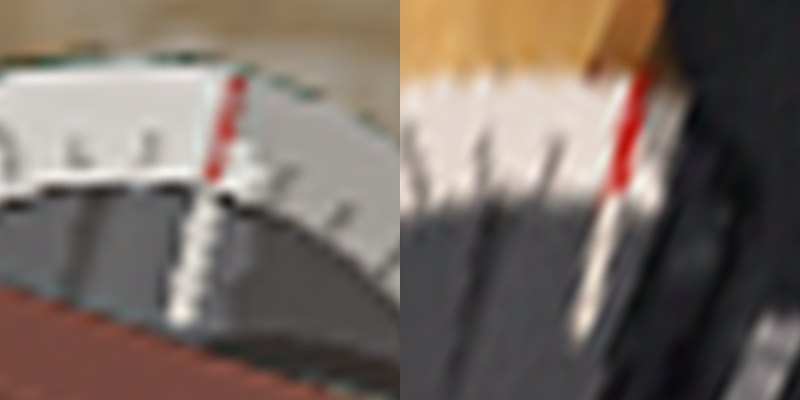

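Both crops show the mark and red line collinear. I back off, lift, go over behind the slide and come down.

Request:
apply_moves --pt "0 0.004 0 0 0" --pt "0 0.008 0 0 0" --pt "0 0.008 0 0 0" --pt "0 0.008 0 -0.02 0" --pt "0 0.008 0 -0.05 0" --pt "0 0.008 0 -0.075 0" --pt "0 0.006 -0.03 -0.075 -0.058" --pt "0 0.004 -0.065 -0.075 -0.058" --pt "0 0.002 -0.1 -0.075 -0.058" --pt "0 0.002 -0.133 -0.075 -0.058" --pt "0 0.002 -0.135 -0.075 -0.058" --pt "0 0.002 -0.135 -0.075 -0.058"

```text
t: 8.4
tool_pos: [0.5529, -0.2244, 0.2718]
tool_rot: [0.256, 3.13, 0.0]
contact_force: [-0.3, 0.2, -0.7]
opening: -0.0002
grip_force: 0.0
```

```bash
python3 chk.py pics/r7.png
python3 - <<'E'
from st import *
for g in (172,143.5): 
    d=np.array([.5813,-.0489])+g*1e-3*np.array([-.16,-.987]); to(*d,.203,170.8)
p=eyes.get_image("scene");W=cloud(p);W2=W[(W[...,2]>.044)&(W[...,2]<.054)&(np.hypot(W[...,0]-.56,W[...,1]+.19)<.03)]
print("slide",len(W2),W2.mean(0))
E
```

```text
t 8.4 pos [ 0.5529 -0.2244  0.2718] xyaw 170.67 tilt [ 8.e-04 -0.e+00 -1.e+00] F [-0.3  0.2 -0.7] q [-0.51  0.1   1.79  0.    1.25 -1.92]
top (np.float64(76.72658573342912), np.float64(34194.0))
red 76.71993690061508 1564
scene (np.float64(75.7410553903413), np.float64(20985.0))
red 75.99499725665719 2554
t 8.5 pos [ 0.5532 -0.2225  0.2715] xyaw 170.83 tilt [ 1.e-04  6.e-04 -1.e+00] F [ 0.3  1.  -1. ] q [-0.51  0.1   1.79  0.    1.25 -1.92]
shift [0.0001 0.0038 0.0685] roll 0.001
t 8.5 pos [ 0.5532 -0.2225  0.2715] xyaw 170.83 tilt [ 1.e-04  6.e-04 -1.e+00] F [ 0.3  1.  -1. ] q [-0.51  0.1   1.79  0.    1.25 -1.92]
shift [0.     0.0323 0.0686] roll 0.001
slide 135 [ 0.55893412 -0.18846415  0.04876458]
```

Dial still aligned. Down, then push +y by 31 mm to start, and look at the force.

Request:
apply_moves --pt "0 0 0 0.035 0" --pt "0 0 0 0.06 0" --pt "0 0 0 0.068 0" --pt "0 0 0 0.068 0" --pt "0 0.0 0.005 0.068 0" --pt "0 0.0 0.01 0.068 0" --pt "0 0.0 0.015 0.068 0" --pt "0 0.0 0.02 0.068 0" --pt "0 0.0 0.025 0.068 0" --pt "0 0.0 0.029 0.068 0" --pt "0 0.0 0.031 0.068 0" --pt "0 0.0 0.031 0.068 0"

```text
t: 9.55
tool_pos: [0.5585, -0.192, 0.2043]
tool_rot: [0.25, 3.13, -0.001]
contact_force: [0.4, -1.7, 0.6]
opening: 0.0001
grip_force: 0.8
```

Request:
apply_moves --pt "0 0 0.001 0 0" --pt "0 0 0.002 0 0" --pt "0 0 0.002 0 0"

```text
t: 9.8
tool_pos: [0.5585, -0.1904, 0.2037]
tool_rot: [0.251, 3.131, -0.0]
contact_force: [1.0, -2.7, 1.3]
opening: 0.0004
grip_force: 1.3
```

Request:
apply_moves --pt "0 0 0.001 0 0" --pt "0 0 0.002 0 0" --pt "0 0 0.003 0 0" --pt "0 0 0.003 0 0"

```text
t: 10.13
tool_pos: [0.5588, -0.1889, 0.2038]
tool_rot: [-0.25, -3.132, 0.008]
contact_force: [-0.4, -10.6, 1.1]
opening: 0.0004
grip_force: 5.4
```

Force rose to 10.6 N at the expected travel, so the slide is at its stop. I retreat and check.

Request:
apply_moves --pt "0 0 -0.006 0 0" --pt "0 0 -0.015 0 0" --pt "0 0 -0.022 0 0" --pt "0 0 -0.022 0 0" --pt "0 0 -0.022 -0.03 0" --pt "0 0 -0.022 -0.07 0" --pt "0 0 -0.022 -0.11 0" --pt "0 0 -0.04 -0.15 0" --pt "0 0 -0.06 -0.15 0" --pt "0 0 -0.06 -0.15 0"

```text
t: 10.97
tool_pos: [0.5498, -0.249, 0.3584]
tool_rot: [0.253, 3.125, -0.007]
contact_force: [-0.0, -0.1, -0.3]
opening: 0.0
grip_force: 0.0
```

```bash
python3 chk.py pics/r8.png
python3 - <<'E'
from st import *
for n in("scene","top"):
    p=eyes.get_image(n);W=cloud(p);W2=W[(W[...,2]>.044)&(W[...,2]<.056)&(np.hypot(W[...,0]-.56,W[...,1]+.18)<.035)]
    print("slide",len(W2),W2.mean(0))
    if n=="scene": cv2.imwrite("pics/s9.png",cv2.resize(p["img"][160:300,180:360],(720,560)))
E
```

```text
t 10.9667 pos [ 0.5498 -0.249   0.3584] xyaw 170.73 tilt [ 0.0064 -0.0047 -1.    ] F [-0.  -0.1 -0.3] q [-0.55  0.03  1.71 -0.    1.39 -1.96]
top (np.float64(76.72552468652582), np.float64(34234.0))
red 76.72967316911301 1558
scene (np.float64(75.74480888248294), np.float64(19156.0))
red 76.0072359959413 2580
slide 130 [ 0.56130168 -0.17283665  0.0489988 ]
slide 107 [ 0.56136284 -0.16727295  0.04942444]
```

View pics/s9.png

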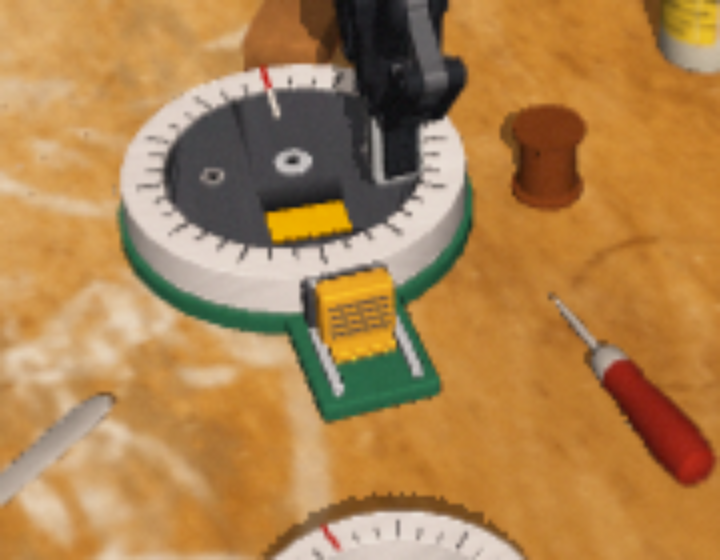

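Run:
```python
from st import *
p=eyes.get_image("scene");W=cloud(p)-np.array([.5813,-.0489,0])
u=np.array([-.16,-.987]);v=np.array([.987,-.16]);d=W[...,:2]@u;s=W[...,:2]@v
m=(np.abs(s)<.015)&(d>.09)&(d<.165)&(W[...,2]>.024)&(W[...,2]<.045)
print("face",np.percentile(d[m],[5,25,50,75,95]),m.sum())
m=(np.abs(s)<.015)&(d>.09)&(d<.165)&(W[...,2]>.047);print("top",np.percentile(d[m],[5,50,95]))
m=(d>.12)&(d<.19)&(np.abs(s)<.03)&(np.abs(W[...,2]-.012)<.003);print("tongue end",np.percentile(d[m],[98,99.5]))
```

```text
face [0.09134502 0.10038754 0.12951672 0.13086903 0.13233069] 165
top [0.11987812 0.15198562 0.16109579]
tongue end [0.16860129 0.16927167]
```

The outer face measures ≈ 130 mm from the axis, which is fully home, and the dial is on the line.

```bash
python3 -c "
from station import ctrl
print(ctrl.finish_job())"
```

```text
the job is handed in; nothing more can be done
None
```

I set the dial on the red line (within about 0.3° in both views), pushed the locking slide home (outer face about 130 mm from the axis), and handed the job in at about 11 s; no verdict was returned.

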